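Let a centrifuge bucket swing plumb and stand it on the scale

ROBOT

A 6-joint arm with a two-finger parallel gripper is mounted at the origin on a cart in front of the work surface, level with it; the furniture and walls round the work are solid. World frame = base frame: x ahead of the robot, y to its left, z up, the work surface at z = 0. Lengths are in m, angles in rad, forces in N, time in s.
With the tool pointing down it reaches from about 0.3 to 0.775 m from the base axis. Payload 14.6 kg.
Tool frame: the origin (TCP) lies at the very end of the fingers, on their centre line; the grasp point (between the pads) lies 19 mm behind it; z points along the fingers, y is the line along which they close (so a half turn about z gives the same grasp; the last joint's range is limited). The gripper opens to 94 mm and grips with 3 to 60 N. Pads are 16 mm wide; open, the fingers measure 119 mm over their backs; the gripper's body (75 mm by 177 mm) begins 78 mm behind the grasp point.
Start: joints at [1.106, 0.3, 1.521, -0, 1.321, -0.067], TCP at [0.213, 0.507, 0.205] pointing down, gripper open.
Joint ranges: [-3.03, 3.03], [-0.79, 2.21], [0.23, 2.52], [-1.04, 4.18], [0, 3.07], [-2.55, 2.55]. Speed limits (rad/s): [2.22, 2.22, 2.57, 3.14, 3.14, 3.14].

INTERFACE

Orientations are given as [roll, pitch, yaw] about the fixed x, y, z axes, in that order (R = Rz(yaw) Ry(pitch) Rx(roll)).
In Python, from station import status, vision, order, silhouettes gives the robot as it stands. The module is installed in compiled form; this text tells all that it offers.
- The arm moves only by the shell command python3 -m pendant 'ROWS' [FORCE]. ROWS is JSON, one flat list of numbers, 7 for each row, row after row: the shift along the tool's x, y, z in units of 500 mm (1.0 is 500 mm), then the turn, a rotation vector about the tool's x, y, z in units of 90 degrees (1.0 is 90 degrees), then the opening, from -1 (shut) to 1 (fully open). A call has 1 to 12 rows; each row is the pose to reach, as a shift and turn from the pose commanded when the call began, along the tool's axes at that moment; what a row does not reach only later rows make up. A row lasts 1/10 s, in which the tool goes at most 50 mm and 8.59 degrees, less where a joint would pass 70% of its speed; a pose out of reach is approached as far as the arm can. A call with a number of a shift or a turn outside -1 to 1 is refused whole. A call with a gripper value outside its range is refused whole. The fingers move at their own pace and stop on an object; FORCE is the grip in N (left out, the last holds). Time passes only in rows, so rows that repeat a pose let the fingers close. It gives the time, the measured TCP pose, the force, the opening and the grip force at its end, in the units of the state.
- status.get_obs(): the state, without advancing time (a new reading comes with each control period).
- vision.camera(name): name is "side" or "top" or "wrist"; returns a dict with "pixels" (384x512x3 uint8, red, green, blue), "K" (3x3 intrinsics, pixels), "R" (3x3) and "t" (3): a world point X has camera coordinates R X + t. Camera axes: x right, y down, z forward; pixel columns grow to the right and rows downward; lengths in m; the calibration is good to about 2 mm. A picture is of the moment at which its call begins. There is no depth.
- order.hand_in(): hands the job in; it is judged then, once.
Trained networks look in a picture, given as the dict that the camera call returned (one of the last four; its "shot" number tells which), for a name from the list of things; names that differ only in an ending like _2 or _b are one class to them, and where a whole thing is asked for, a point or a joint stands for the part that bears it (a point fixed in the world has none). Each returns a list of dicts, best first, with "score" (0 to 1); they miss things now and then, are a little off and sometimes report something else, mostly with a low value. They report only what shows in the picture. A call takes as long as a camera call. They do not tell look-alikes from the thing itself.
- silhouettes(target, picture): "region" (384x512 bool, what is visible of it) and "extent" ([left, top, right, bottom] in pixels, round what is visible of it).
The state is a dict: "time_s": time; "qpos": joint angles; "joint_vel": joint speeds; "tau": joint torques, N m; "ee_pos": TCP position; "eef_rot": TCP orientation; "force": force on the tool from outside, world axes, zero at the start; "moment": the same for the moment, N m; "grip_width": finger opening in m; "grip_force": force on a finger pad.
Only numpy, scipy, OpenCV 4.12 (cv2) and the standard library are available. Lean on these libraries where they do the work, as an engineer would, in place of code of your own. Each camera call takes 0.05 s, during which the arm holds its last target. There are 200 camera calls.

TASK

The metal swing-out bucket from the centrifuge lies on its side on the worktop and has to be weighed. Take it by the two round bosses on its sides with a firm grip and lift it off the worktop, ease the grip just enough that it turns between the fingers and hangs plumb, mouth up, then tighten the grip again. Set it down gently, upright in the middle of the round pan of the nearer scale, let go, and leave the bottles, dish and gauze roll beside the work where they are.

Things in the scene. Friction and masses are not known exactly. Their poses are not given: they have to be found in the camera images.
- bucket: Loose open-topped plain steel centrifuge bucket, about 0.45 kg, heavy floor: 56 mm (own x) by 40 (own y) by 130 (own z). Origin: centre of its underside; own z points to the mouth, own y along the line through the two bosses. It starts lying on a 40 mm wide face: own y level, own z level and pointing away from the robot (to within 35 degrees), its middle 28 mm above the worktop.
- bosses (a point): Midpoint between the bucket's two side bosses: 104 mm above its underside, 26 mm below the mouth. Gripped here on both boss tips, fingers closing along own y, a firm grip (75 N a finger) holds the bucket stretched out. Opened by tenths of a mm, the grip force falls and the bucket turns bit by bit: about 10 degrees off plumb at 20 N a finger, 5 at 10 N; it drops near 0 N.
- pan (a point): Middle of the weighing surface of the nearer bench scale (the one without a mains lead): the floor of its round pan, 50 mm above the worktop; pan 130 mm across, rim 3 mm higher. An upright bucket on it has its bosses 104 mm above this point. The similar scale with a lead at the back is not used.
- scale: The nearer bench scale that carries point pan (fixed, 189 x 159 x 53 mm). Origin: centre of its underside; its display faces its own -x.
- stain_a: Bystander: amber glass dropper bottle with a black bulb, 36 mm across, 104 mm high, behind the work. Origin: centre of its underside.
- stain_b: Bystander: white dropper bottle with a black bulb, 36 mm across, 104 mm high, behind the work. Origin: centre of its underside.
- petri: Bystander: petri dish, 63 mm across, 15 mm high, behind the work. Origin: centre of its underside.
- gauze: Bystander: white gauze roll on end, 58 mm across, 50 mm high, behind the work. Origin: centre of its underside.
- boss_tip (a point): Domed tip of the boss on the bucket's own +y side, 29 mm from point bosses (the other boss is its mirror image): a steel button 15 mm across standing 9 mm out of the side, 58 mm over both tips. The pads give: grip width reads about 53.5 mm when firm (80 N), 55.5 at 20 N, 56.5 at 8 N.
There are look-alikes about, which are no part of the job. Several things look just like the bucket: the one meant starts farthest to the robot's right.

How it is judged:
On the way, in this order (a step that is already met when the one before it is completed fails the run):
1. the bucket is lifted off the worktop in the fingers (height (world z) of bosses above 0.06 m and contact force between the fingers and bucket above 2 N), for 0.1 s.
2. clear of everything and held in an eased grip (under 50 N, both fingers together), the bucket hangs plumb within 0.17 rad (10 degrees), mouth up (height (world z) of bosses above 0.115 m and contact force between the fingers and bucket between 2 and 50 N and angle between bucket's own z axis and vertical below 0.17 rad and contact force between bucket and scale below 0.5 N), for 0.1 s.
3. still clear and plumb within 0.2 rad, the bucket is gripped firmly again (over 60 N, both fingers together) (height (world z) of bosses above 0.115 m and contact force between the fingers and bucket above 60 N and angle between bucket's own z axis and vertical below 0.2 rad and contact force between bucket and scale below 0.5 N), for 0.1 s.
At the end, for the whole second after the job is handed in: The bucket stands upright (within 0.06 rad), mouth up and at rest on the pan of the nearer scale, its bosses 98 to 110 mm above the pan's surface and within 20 mm of its middle seen from above (angle between bucket's own z axis and vertical below 0.06 rad and z of bosses in the frame of pan between 0.098 and 0.11 m and horizontal distance between bosses and pan below 0.02 m and linear speed of bucket below 0.01 m/s); the robot touches nothing.
It fails at once if the bucket is dropped or pushed hard on to the scale (over 45 N) (contact force between bucket and scale above 45 N).
It fails at once if the amber dropper bottle is moved more than 30 mm (distance of stain_a from where it was at the start of the episode above 0.03 m).
It fails at once if the white dropper bottle is moved more than 30 mm (distance of stain_b from where it was at the start of the episode above 0.03 m).
It fails at once if the petri dish is moved more than 30 mm (distance of petri from where it was at the start of the episode above 0.03 m).
It fails at once if the gauze roll is moved more than 30 mm (distance of gauze from where it was at the start of the episode above 0.03 m).
It also fails if it takes over 51 s, if anything falls off the work surface, if the arm or the gripper's body presses on something with over 40 N, if the wrist force passes 120 N, or if a joint passes its speed limit or range.

## Working session

There is one attempt and no reset: what is moved stays moved. The work goes in short steps, Python scripts to look and compute and a shell command to move; the robot and the scene stay as the last step left them, time stands still between calls to the robot, and variables do not carry over. Pictures are saved under pics/ and viewed, at most 10 in all, crops included, and the job is handed in when it is done.

```bash
mkdir -p pics; cat > h.py <<'E'
import numpy as np, cv2
from station import status, vision, order, silhouettes
from scipy.spatial.transform import Rotation as Ro
def save(p,n,crop=None,s=1):
    im=p["pixels"][:,:,::-1]
    if crop: im=im[crop[1]:crop[3],crop[0]:crop[2]]
    cv2.imwrite("pics/"+n,cv2.resize(im,None,fx=s,fy=s,interpolation=cv2.INTER_CUBIC))
def ray(p,uv,z):
    R,t,K=map(np.array,(p["R"],p["t"],p["K"])); c=-R.T@t
    d=R.T@np.linalg.solve(K,[uv[0],uv[1],1.]); return c+d*(z-c[2])/d[2]
def proj(p,X):
    R,t,K=map(np.array,(p["R"],p["t"],p["K"])); x=(K@(R@np.atleast_2d(X).T+t[:,None])).T; return x[:,:2]/x[:,2:]
E
python3 - <<'E'
from h import *
print(status.get_obs())
top=vision.camera("top"); side=vision.camera("side")
for n,p in(("top",top),("side",side)):
    R=np.array(p["R"]);print(n,"cam at",-R.T@np.array(p["t"]),R[2])
    for k in("bucket","boss_tip","scale","stain_a","petri","gauze"):
        for d in silhouettes(k,p)[:5]:
            ys,xs=np.nonzero(d["region"]); print(n,k,round(d["score"],2),np.round(d["extent"]),"c",xs.mean().round(1),ys.mean().round(1),ray(p,(xs.mean(),ys.mean()),.028).round(3), len(xs))
cv2.imwrite("pics/a.png",np.vstack([top["pixels"],side["pixels"]])[:,:,::-1][:, :])
im=cv2.imread("pics/a.png"); cv2.imwrite("pics/a.png",cv2.resize(im,(400,600)))
save(top,"top.png",s=1.5);save(side,"side.png",s=1.5)
E
```

```text
{'time_s': 0.0, 'qpos': array([ 1.10641051e+00,  3.00450081e-01,  1.52158579e+00, -2.51276634e-06,
        1.32068727e+00, -6.66201502e-02]), 'joint_vel': array([-0.00161515, -0.00027139, -0.00137054, -0.00195418,  0.0003037 ,
       -0.00021737]), 'tau': array([ 3.41540792e-03, -5.31806982e+01, -3.52749252e+01,  7.10198446e-02,
        2.43129063e-02, -8.18361264e-05]), 'ee_pos': array([0.21294387, 0.50682089, 0.20489587]), 'eef_rot': array([-3.14046452e+00, -7.28288086e-05,  2.74382756e+00]), 'force': array([-0.6834055 ,  0.11232509, -0.43400275]), 'moment': array([ 0.05251542,  0.00839475, -0.03755985]), 'grip_force': 0.0, 'grip_width': 0.09394521380004474}
top cam at [0.37804882 0.0195024  1.00548067] [ 0.19462855  0.01591651 -0.98074787]
top bucket 0.94 [329. 186. 356. 233.] c 343.5 208.3 [ 0.517 -0.216  0.028] 966
top bucket 0.88 [258. 211. 296. 258.] c 274.8 235.3 [ 0.439 -0.022  0.028] 776
top bucket 0.64 [309. 122. 329. 140.] c 317.8 131.2 [ 0.746 -0.148  0.028] 295
top boss_tip 0.75 [332. 186. 359. 235.] c 343.5 208.7 [ 0.516 -0.216  0.028] 928
top boss_tip 0.62 [256. 216. 
[... 783 characters left out ...]
. 136. 290. 156.] c 267.5 145.4 [ 0.516 -0.222  0.028] 875
side boss_tip 0.93 [278. 161. 324. 208.] c 299.7 185.0 [ 0.438 -0.027  0.028] 1041
side boss_tip 0.57 [183. 161. 194. 194.] c 187.6 179.1 [ 0.753 -0.071  0.028] 283
side scale 0.73 [258. 212. 355. 286.] c 305.7 247.4 [0.452 0.195 0.028] 4858
side stain_a 0.88 [194. 177. 210. 208.] c 198.9 192.6 [ 0.717 -0.012  0.028] 314
side stain_a 0.82 [182. 162. 197. 192.] c 187.7 179.0 [ 0.753 -0.072  0.028] 274
side stain_a 0.23 [178. 221. 202. 243.] c 190.3 232.3 [0.728 0.133 0.028] 416
side stain_a 0.15 [244. 132. 291. 160.] c 267.5 145.1 [ 0.515 -0.223  0.028] 944
side gauze 0.49 [181. 152. 202. 175.] c 193.2 160.9 [ 0.744 -0.156  0.028] 282
```

View pics/top.png

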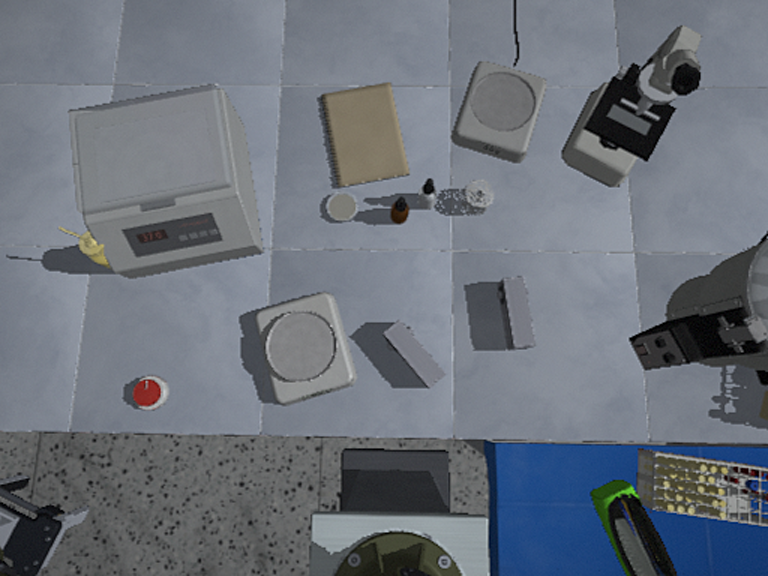

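View pics/side.png

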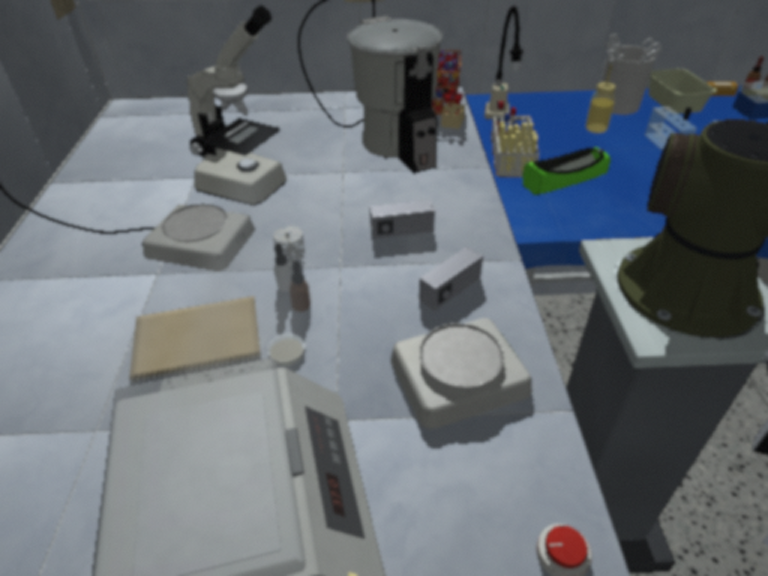

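Top view: the target is the right-hand bucket at about (343,208), with its boss near the far end at (335,193). A look-alike sits at (275,235). The pan's ellipse is at about (200,231), on the scale without a lead. The side view agrees: bucket (267,145), boss (258,150), pan (307,239).

```bash
cat >> h.py <<'E'
def lsq_rays(obs):
    A=np.zeros((3,3));b=np.zeros(3)
    for p,uv in obs:
        R,t,K=map(np.array,(p["R"],p["t"],p["K"]));c=-R.T@t;d=R.T@np.linalg.solve(K,[uv[0],uv[1],1.]);d/=np.linalg.norm(d)
        M=np.eye(3)-np.outer(d,d);A+=M;b+=M@c
    X=np.linalg.solve(A,b);return X,[(proj(p,X)[0]-uv).round(2) for p,uv in obs]
def hullmask(p,pts):
    m=np.zeros((384*4,512*4),np.uint8);q=proj(p,pts)*4+1.5
    cv2.fillConvexPoly(m,cv2.convexHull(q.astype(np.float32).round().astype(np.int32)),1)
    return cv2.resize(m.astype(np.float32),(512,384),interpolation=cv2.INTER_AREA)
def boxpts(x,y,z,th):  # x,y,z = centre of body, lying; th=dir of own z
    c,s=np.cos(th),np.sin(th);o=[]
    for a in(-.065,.065):
        for b in(-.02,.02):
            for h in(-.028,.028): o.append([x+a*c-b*s,y+a*s+b*c,z+h])
    return np.array(o)
def fitbox(obs,x0):
    from scipy.optimize import minimize
    def f(v): return sum((np.abs(hullmask(p,boxpts(*v))-m)).sum()/m.sum() for p,m in obs)
    r=None
    for th in (x0[3]-.2,x0[3],x0[3]+.2):
        S=np.array([[*x0[:3],th]]*5);S[1:]+=np.diag([.01,.01,.008,.15])
        q=minimize(f,S[0],method="Nelder-Mead",options=dict(initial_simplex=S,maxiter=300))
        if r is None or q.fun<r.fun:r=q
    return r.x,r.fun
def go(pos,yaw):
    o=status.get_obs();R0=Ro.from_euler("xyz",o["eef_rot"]);R1=Ro.from_euler("xyz",[np.pi,0,yaw])
    print("row",(R0.inv().apply(np.array(pos)-o["ee_pos"])/.5).round(4),((R0.inv()*R1).as_rotvec()/(np.pi/2)).round(4))
E
python3 - <<'E'
from h import *
top=vision.camera("top"); side=vision.camera("side")
obs=[]
for p,u in((top,343),(side,267)):
    d=[d for d in silhouettes("bucket",p) if abs((d["extent"][0]+d["extent"][2])/2-u)<6][0]; obs.append((p,d["region"].astype(float)))
v,f=fitbox(obs,[.517,-.216,.028,-.1]);print("box",v.round(4),f)
c=np.array([np.cos(v[3]),np.sin(v[3])]);print("bosses",v[:2]+.039*c)
print(lsq_rays([(top,(200.3,231.)),(side,(307.3,239.))]))
th=v[3]; P=[*(v[:2]+.0*c),.22]
for yaw in(th+np.pi,th): go(P,yaw)
E
```

```text
box [ 0.5165 -0.2131  0.0333  0.1275] 0.1306425099291388
bosses [ 0.55517185 -0.20815603]
(array([0.44714098, 0.18355194, 0.04438037]), [array([ 0.03, -0.11]), array([0.13, 0.02])])
row [-1.1174 -1.0928 -0.0291] [-0.      0.     -0.3344]
row [-1.1174 -1.0928 -0.0291] [0.     0.     1.6656]
```

```bash
python3 -m pendant '[-0.6,-0.6,-0.03,0,0,-0.334,1,-0.6,-0.6,-0.03,0,0,-0.334,1,-0.6,-0.6,-0.03,0,0,-0.334,1,-0.6,-0.6,-0.03,0,0,-0.334,1,-0.6,-0.6,-0.03,0,0,-0.334,1,-0.6,-0.6,-0.03,0,0,-0.334,1,-0.6,-0.6,-0.03,0,0,-0.334,1,-0.6,-0.6,-0.03,0,0,-0.334,1,-0.6,-0.6,-0.03,0,0,-0.334,1,-0.6,-0.6,-0.03,0,0,-0.334,1,-0.6,-0.6,-0.03,0,0,-0.334,1,-0.6,-0.6,-0.03,0,0,-0.334,1]'
python3 - <<'E'
from h import *
go([.50,-.213,.23],.1275+np.pi); print(status.get_obs()["ee_pos"],status.get_obs()["eef_rot"],status.get_obs()["qpos"])
p=vision.camera("wrist");R=np.array(p["R"]);print("cam",-R.T@np.array(p["t"]),R[2],p["K"][0])
E
```

```text
time_s: 2.1
ee_pos: [0.3731, 0.115, 0.2204]
eef_rot: [3.141, -0.0, -3.014]
force: [0.5, 0.5, 1.2]
grip_width: 0.0939
grip_force: 0.0
row [-0.1681 -0.6829 -0.0193] [ 0.0001 -0.      0.0001]
[0.37314465 0.11497653 0.22041825] [ 3.14143277e+00 -6.86871673e-05 -3.01393127e+00] [ 2.04908580e-01 -7.96869798e-02  1.90676906e+00  1.70268374e-04
  1.31456673e+00 -1.49359228e+00]
cam [0.30190911 0.10670192 0.39960434] [ 0.24833976  0.03210626 -0.96814077] [310.15845264   0.         255.02830919]
```

```bash
python3 -m pendant '[-0.17,-0.68,-0.02,0,0,0,1,-0.17,-0.68,-0.02,0,0,0,1,-0.17,-0.68,-0.02,0,0,0,1,-0.17,-0.68,-0.02,0,0,0,1,-0.17,-0.68,-0.02,0,0,0,1,-0.17,-0.68,-0.02,0,0,0,1,-0.17,-0.68,-0.02,0,0,0,1,-0.17,-0.68,-0.02,0,0,0,1,-0.17,-0.68,-0.02,0,0,0,1,-0.17,-0.68,-0.02,0,0,0,1]'
python3 - <<'E'
from h import *
p=vision.camera("wrist")
for k in("bucket","boss_tip"):
    for d in silhouettes(k,p): print(k,d["score"],np.round(d["extent"],1),d["region"].sum())
q=proj(p,boxpts(.5165,-.2131,.028,.1275)).round(1).tolist();print(q)
save(p,"w1.png",s=1.5); np.save("w1.npy",p,allow_pickle=True)
E
```

```text
time_s: 3.15
ee_pos: [0.5008, -0.2107, 0.2304]
eef_rot: [3.141, -0.0, -3.013]
force: [-0.5, -0.3, -0.4]
grip_width: 0.094
grip_force: 0.0
bucket 0.92 [230.3 124.1 273.2 240.7] 3929
bucket 0.69 [367.5  76.1 468.1 192.7] 5898
bucket 0.55 [256.7 326.6 298.4 363.5] 1012
boss_tip 0.9 [370.3  78.5 465.3 195.9] 6039
boss_tip 0.7 [229.3 123.2 273.7 235.2] 3868
[[235.4, 126.2], [232.4, 129.0], [266.3, 126.2], [268.1, 129.0], [236.9, 220.7], [234.3, 236.7], [265.4, 220.7], [266.9, 236.7]]
```

View pics/w1.png

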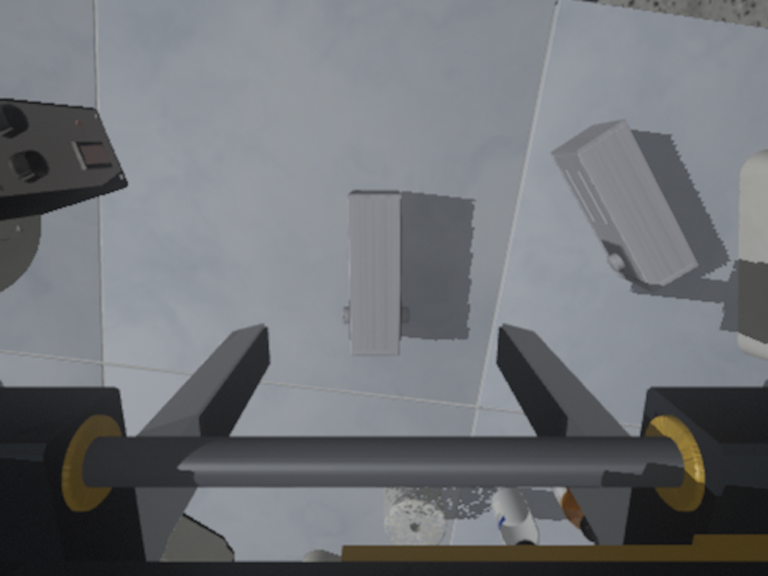

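Wrist view: the bucket lies along the finger direction. Its bosses are at about (231.3,210) and (269,210), its edges run parallel to the image columns, and its mouth end is at row 236.

```bash
python3 - <<'E'
from h import *
p=np.load("w1.npy",allow_pickle=True).item()
for z in(.025,.028,.033):
    a,b=ray(p,(231.3,210),z),ray(p,(269,210),z);print(z,((a+b)/2).round(4),np.linalg.norm(a-b).round(4),np.arctan2(*(b-a)[:2]))
m=ray(p,(250.15,236.),.056);f=ray(p,(250.,128.5),.056);print("mouth,foot top edge",m,f,np.linalg.norm(m-f),np.arctan2(*(m-f)[1::-1]))
go([.541,-.2055,.13],.13+np.pi)
E
```

```text
0.025 [ 0.5572 -0.2089  0.025 ] 0.0491 -0.12733377221532347
0.028 [ 0.5562 -0.2089  0.028 ] 0.0488 -0.12733377221532285
0.033 [ 0.5545 -0.2091  0.033 ] 0.0481 -0.1273337722153234
mouth,foot top edge [ 0.58011944 -0.20554622  0.056     ] [ 0.45156569 -0.22168811  0.056     ] 0.12956321107702246 0.12491154263431764
row [-0.081   0.0007  0.2018] [-0.0002  0.0003 -0.0009]
```

```bash
python3 -m pendant '[-0.108,0,0.2,0,0,0,1,-0.108,0,0.2,0,0,0,1,-0.108,0,0.2,0,0,0,1,-0.108,0,0.2,0,0,0,1,-0.108,0,0.2,0,0,0,1]'
python3 - <<'E'
from h import *
p=vision.camera("wrist");np.save("w2.npy",p,allow_pickle=True)
print(status.get_obs()["ee_pos"],proj(p,[[.555,-.2086,.028]]))
save(p,"w2.png",(156,60,356,260),3)
E
```

```text
time_s: 3.8
ee_pos: [0.5545, -0.2055, 0.1325]
eef_rot: [-3.14, 0.002, -3.014]
force: [0.8, 0.2, -0.7]
grip_width: 0.0937
grip_force: 0.0
[ 0.55459257 -0.20576274  0.13295878] [[250.89892472 187.15876688]]
```

View pics/w2.png

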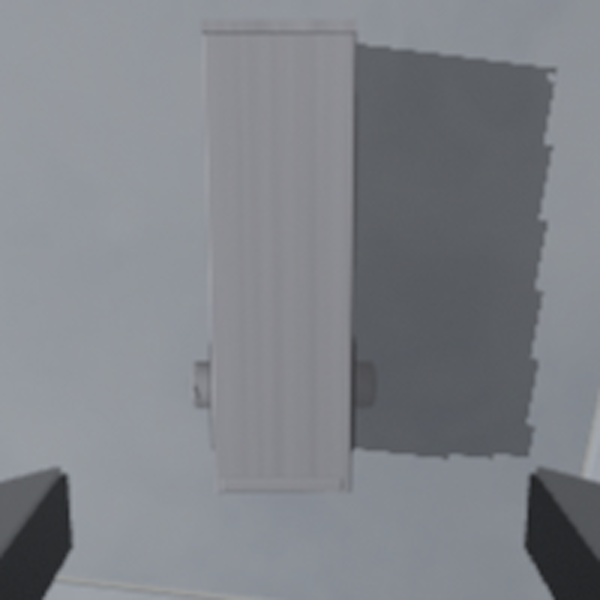

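The closer view puts the boss tips at (220.7,188) and (281.3,188) in full-image pixels, so their midpoint is (251.0,188.0). They lie between the open fingers.

```bash
python3 - <<'E'
from h import *
a=np.load("w1.npy",allow_pickle=True).item();b=np.load("w2.npy",allow_pickle=True).item()
print(lsq_rays([(a,(250.15,210)),(b,(251.,188.))]))
for z in(.025,.028,.031):
    l,r=ray(b,(220.7,188),z),ray(b,(281.3,188),z);print(z,(l+r)/2,np.linalg.norm(l-r))
m=ray(b,(156+285/3,60+490/3),.056);f=ray(b,(156+279.5/3,60+32/3),.056);print(m,f,np.linalg.norm(m-f),np.arctan2(*(m-f)[1::-1]))
go([.5555,-.2075,.009],.127+np.pi)
E
```

```text
(array([ 0.55482452, -0.20875772,  0.03192228]), [array([0.22, 0.  ]), array([-0.3, -0. ])])
0.025 [ 0.55657278 -0.2083523   0.025     ] 0.05781286570675289
0.028 [ 0.55580151 -0.20840719  0.028     ] 0.057207604633364814
0.031 [ 0.55503023 -0.20846208  0.031     ] 0.05660234355997675
[ 0.5803507  -0.20499351  0.056     ] [ 0.4556531  -0.22183638  0.056     ] 0.12582994355105764 0.13425716374907892
row [-0.0007 -0.0033  0.2479] [-0.0011  0.0017 -0.0001]
```

```bash
python3 -m pendant '[0,-0.003,0.1,0,0,0,1,0,-0.005,0.16,0,0,0,1,0,-0.005,0.2,0,0,0,1,0,-0.005,0.23,0,0,0,1,0,-0.005,0.246,0,0,0,1,0,-0.005,0.246,0,0,0,1,0,-0.005,0.246,0,0,0,1]' && python3 -m pendant '[0,0,0,0,0,0,0.12,0,0,0,0,0,0,0.12,0,0,0,0,0,0,0.12,0,0,0,0,0,0,0.12,0,0,0,0,0,0,0.12,0,0,0,0,0,0,0.12,0,0,0,0,0,0,0.12,0,0,0,0,0,0,0.12]' 60
```

```text
time_s: 4.55
ee_pos: [0.5552, -0.2082, 0.0087]
eef_rot: [-3.141, 0.002, -3.015]
force: [0.2, -0.4, 0.7]
grip_width: 0.0941
grip_force: 0.0
time_s: 5.35
ee_pos: [0.5548, -0.208, 0.0076]
eef_rot: [-3.141, 0.0, -3.015]
force: [0.9, -0.1, 1.5]
grip_width: 0.0547
grip_force: 60.0
```

```bash
python3 -m pendant '[0,0,0,0,0,0,-0.2,0,0,0,0,0,0,-0.2,0,0,0,0,0,0,-0.2]' 60 && python3 -m pendant '[0,0,-0.02,0,0,0,-0.2,0,0,-0.04,0,0,0,-0.2,0,0,-0.06,0,0,0,-0.2,0,0,-0.08,0,0,0,-0.2,0,0,-0.08,0,0,0,-0.2]'
```

```text
time_s: 5.65
ee_pos: [0.5548, -0.208, 0.0076]
eef_rot: [-3.141, 0.0, -3.015]
force: [0.9, -0.8, 1.1]
grip_width: 0.0549
grip_force: 60.0
time_s: 6.15
ee_pos: [0.5555, -0.2082, 0.0494]
eef_rot: [-3.14, 0.003, -3.015]
force: [2.7, -0.1, -0.3]
grip_width: 0.0548
grip_force: 60.0
```

```bash
python3 -m pendant '[0,0,-0.05,0,0,0,-0.2,0,0,-0.12,0,0,0,-0.2,0,0,-0.2,0,0,0,-0.2,0,0,-0.28,0,0,0,-0.2,0,0,-0.34,0,0,0,-0.2,0,0,-0.36,0,0,0,-0.2,0,0,-0.36,0,0,0,-0.2,0,0,-0.36,0,0,0,-0.2]'
python3 - <<'E'
from h import *
p=vision.camera("side");o=status.get_obs();print(o["force"],o["moment"],o["ee_pos"])
c=proj(p,[o["ee_pos"]])[0].astype(int);print(c)
save(p,"s2.png",(c[0]-80,c[1]-60,c[0]+80,c[1]+60),4)
E
```

```text
time_s: 6.95
ee_pos: [0.5541, -0.2076, 0.2252]
eef_rot: [3.14, -0.003, -3.015]
force: [-0.2, -0.6, -5.0]
grip_width: 0.0548
grip_force: 60.0
[ 0.2692602   1.28016999 -5.84219884] [ 0.00205803 -0.05073803  0.04503384] [ 0.55402039 -0.20763979  0.22507913]
[254  90]
```

View pics/s2.png

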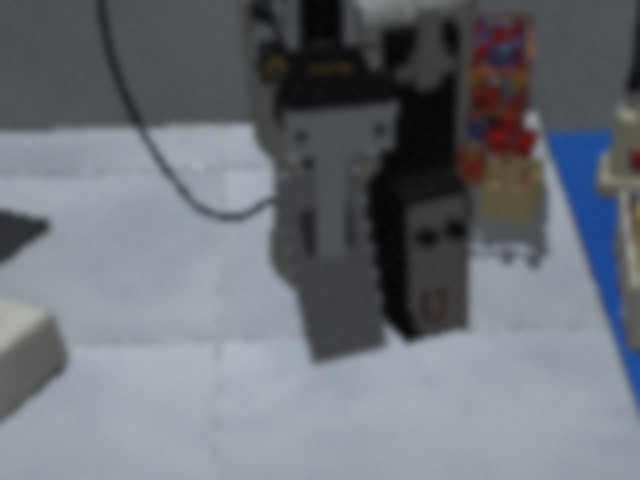

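The side view shows the bucket already swung down and hanging about 10° off plumb under the 60 N grip. Next I ease the grip in steps.

```bash
python3 -m pendant '[0,0,0,0,0,0,-0.2,0,0,0,0,0,0,-0.2,0,0,0,0,0,0,-0.2]' 30 && python3 -m pendant '[0,0,0,0,0,0,-0.2,0,0,0,0,0,0,-0.2,0,0,0,0,0,0,-0.2]' 18 && python3 -m pendant '[0,0,0,0,0,0,-0.2,0,0,0,0,0,0,-0.2,0,0,0,0,0,0,-0.2,0,0,0,0,0,0,-0.2,0,0,0,0,0,0,-0.2]' 11
python3 - <<'E'
from h import *
p=vision.camera("side");o=status.get_obs();print(o["force"],o["ee_pos"])
np.save("s3.npy",p,allow_pickle=True)
save(p,"s3.png",(214,60,294,150),6)
for d in silhouettes("bucket",p):print(d["score"],d["extent"])
E
```

```text
time_s: 7.3
ee_pos: [0.5545, -0.2079, 0.2268]
eef_rot: [3.141, -0.001, -3.015]
force: [-0.6, 0.5, -4.9]
grip_width: 0.056
grip_force: 30.0
time_s: 7.6
ee_pos: [0.5547, -0.2079, 0.2275]
eef_rot: [-3.142, 0.0, -3.015]
force: [-0.7, -1.0, -4.8]
grip_width: 0.0562
grip_force: 18.0
time_s: 8.1
ee_pos: [0.5546, -0.2079, 0.2274]
eef_rot: [3.142, -0.0, -3.015]
force: [-0.1, -0.1, -5.2]
grip_width: 0.0565
grip_force: 11.0
[-0.13274181 -0.05105284 -4.63145621] [ 0.55461904 -0.20791752  0.22743036]
0.76 [280.1, 165.9, 321.2, 205.6]
0.7 [241.6, 67.3, 269.2, 121.0]
```

View pics/s3.png

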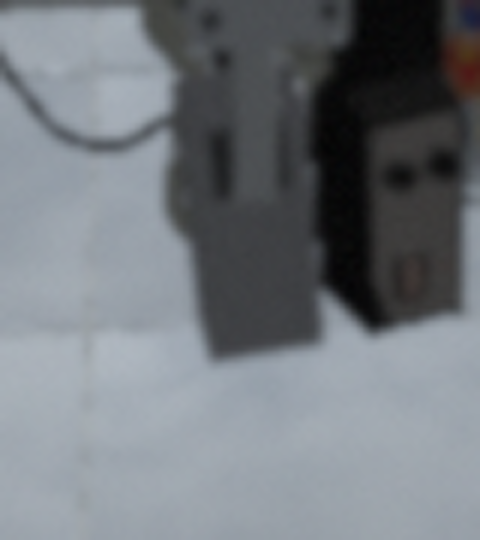

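```bash
cat >> h.py <<'E'
def hang(b,th,phi):  # foot +y-face corners; phi>0 foot toward robot
    x=np.array([np.cos(th),np.sin(th),0]);y=np.array([-np.sin(th),np.cos(th),0]);z=np.array([0,0,1.])
    up=z*np.cos(phi)+x*np.sin(phi);fx=x*np.cos(phi)-z*np.sin(phi)
    return [np.array(b)-.104*up+s*.028*fx+.02*y for s in(1,-1)]
E
python3 - <<'E'
from h import *
p=np.load("s3.npy",allow_pickle=True).item()
for d in(0,3,6,9,12,15): print(d,proj(p,hang([.5546,-.2079,.2464],.127,np.radians(d))).round(1).tolist())
E
```

```text
0 [[246.1, 121.2], [265.2, 119.1]]
3 [[248.0, 121.3], [267.0, 118.5]]
6 [[249.9, 121.5], [268.8, 117.7]]
9 [[251.8, 121.5], [270.6, 116.9]]
12 [[253.7, 121.4], [272.3, 116.0]]
15 [[255.7, 121.3], [274.0, 115.0]]
```

The bucket hangs about 4.5° off plumb: the foot corners at (249.5,119.7) and (267.3,116.7) match the model there. I tighten the grip, then carry it toward the scale.

```bash
python3 -m pendant '[0,0,0,0,0,0,-0.2,0,0,0,0,0,0,-0.2,0,0,0,0,0,0,-0.2,0,0,0,0,0,0,-0.2,0,0,0,0,0,0,-0.2]' 60 && python3 -m pendant '[0,0.02,-0.02,0,0,0,-0.2,0.01,0.07,-0.05,0,0,0,-0.2,0.02,0.14,-0.06,0,0,0,-0.2,0.03,0.21,-0.06,0,0,0,-0.2,0.04,0.28,-0.06,0,0,0,-0.2,0.05,0.35,-0.06,0,0,0,-0.2,0.06,0.42,-0.06,0,0,0,-0.2,0.07,0.48,-0.06,0,0,0,-0.2,0.08,0.52,-0.06,0,0,0,-0.2,0.08,0.55,-0.06,0,0,0,-0.2,0.08,0.55,-0.06,0,0,0,-0.2]'
python3 - <<'E'
from h import *
p=vision.camera("wrist");o=status.get_obs();print(o["ee_pos"])
np.save("w3.npy",p,allow_pickle=True);save(p,"w3.png",s=1.5)
print(proj(p,[.447,.182,.05]))
for d in silhouettes("scale",p):print(d["score"],d["extent"])
t=vision.camera("top");np.save("t3.npy",t,allow_pickle=True);print("pan@.05 top",ray(t,(200.3,231.),.05))
s=np.load("s3.npy",allow_pickle=True).item();print("side",ray(s,(307.3,239),.05))
E
```

```text
time_s: 8.7
ee_pos: [0.5546, -0.2079, 0.2275]
eef_rot: [3.142, -0.0, -3.015]
force: [0.5, -0.3, -4.7]
grip_width: 0.0547
grip_force: 60.0
time_s: 9.8
ee_pos: [0.4797, 0.0616, 0.2584]
eef_rot: [3.141, 0.001, -3.013]
force: [0.6, 0.3, -4.3]
grip_width: 0.055
grip_force: 60.0
[0.47994825 0.06064693 0.25823965]
[[352.74003269 153.48928549]]
0.9 [279.9, 68.2, 408.2, 222.4]
pan@.05 top [0.44643719 0.18266859 0.05      ]
side [0.44852142 0.18825163 0.05      ]
```

View pics/w3.png

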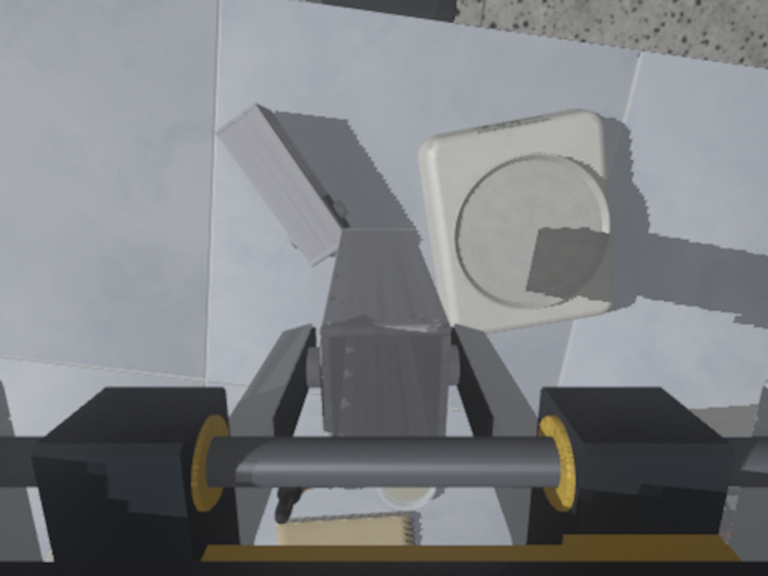

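Wrist view: the bucket hangs mouth up between the fingers, and the scale is ahead to the left. The pan rim spans columns 456–610 and rows 154–308 in the enlarged picture, giving a centre at (355.3,154) in image pixels.

```bash
python3 - <<'E'
from h import *
w,t,s=[np.load(f,allow_pickle=True).item() for f in("w3.npy","t3.npy","s3.npy")]
X,r=lsq_rays([(w,(355.3,154.)),(t,(200.3,231.)),(s,(307.3,239.))]);print(X,r)
for z in(.05,.053):print(ray(w,(355.3,154),z))
# foot in hand: check tilt, foot far edge pixels (343,229),(416,229)/1.5
o=status.get_obs();b=o["ee_pos"]+[0,0,.019]
th=.128
for d in(0,3,6,9):print(d,proj(w,[np.array(q)-k*np.array([-np.sin(th),np.cos(th),0])*.04 for q in hang(b,th,np.radians(d)) for k in(0,1)]).round(1).tolist())
go([.446,.184,.256],.128+np.pi)
E
```

```text
[0.44734686 0.18491212 0.04642805] [array([-1.22, -0.35]), array([-0.58, -0.25]), array([ 0.19, -0.11])]
[0.44722113 0.18531861 0.05      ]
[0.44691935 0.18429597 0.053     ]
0 [[273.7, 222.4], [229.6, 222.4], [274.7, 161.3], [228.3, 161.3]]
3 [[273.7, 216.2], [229.6, 216.2], [275.0, 155.3], [228.0, 155.3]]
6 [[273.8, 210.0], [229.6, 210.0], [275.2, 149.3], [227.7, 149.3]]
9 [[273.8, 203.9], [229.5, 203.9], [275.5, 143.4], [227.3, 143.4]]
row [0.0364 0.2554 0.0037] [-0.0001  0.0004 -0.0007]
```

```bash
python3 -m pendant '[0,0.03,0,0,0,0,-0.2,0.01,0.08,0,0,-0.01,0,-0.2,0.015,0.14,0,0,-0.02,0,-0.2,0.02,0.19,0,0,-0.03,0,-0.2,0.03,0.23,0,0,-0.04,0,-0.2,0.031,0.257,0,0,-0.048,0,-0.2,0.031,0.257,0,0,-0.048,0,-0.2,0.031,0.257,0,0,-0.048,0,-0.2]'
python3 - <<'E'
from h import *
o=status.get_obs();print(o["ee_pos"],o["eef_rot"],o["force"])
R=Ro.from_euler("xyz",o["eef_rot"]);b=o["ee_pos"]-R.as_matrix()[:,2]*.019;print("bosses",b)
p=vision.camera("side");c=proj(p,[b])[0].astype(int);save(p,"s4.png",(c[0]-60,c[1]-30,c[0]+60,c[1]+80),5)
np.save("s4.npy",p,allow_pickle=True)
for d in(-6,-3,0,3,6):print(d,((proj(p,hang(b,.128,np.radians(d)))-[c[0]-60,c[1]-30])*5).round().tolist())
print("pan",(proj(p,[.4472,.1848,.05])-[c[0]-60,c[1]-30])*5)
E
```

```text
time_s: 10.75
ee_pos: [0.4487, 0.1847, 0.2575]
eef_rot: [-3.141, 0.075, -3.015]
force: [0.5, 0.1, -4.4]
grip_width: 0.0551
grip_force: 60.0
[0.44870488 0.18474126 0.25753782] [-3.14133916  0.07512739 -3.0149326 ] [ 0.51347957  0.09043205 -4.44968823]
bosses [0.44728962 0.18456589 0.27648422]
-6 [[202.0, 386.0], [332.0, 379.0]]
-3 [[214.0, 388.0], [345.0, 375.0]]
0 [[227.0, 389.0], [358.0, 371.0]]
3 [[239.0, 389.0], [371.0, 367.0]]
6 [[252.0, 389.0], [384.0, 362.0]]
pan [[258.29362092 539.22209197]]
```

View pics/s4.png

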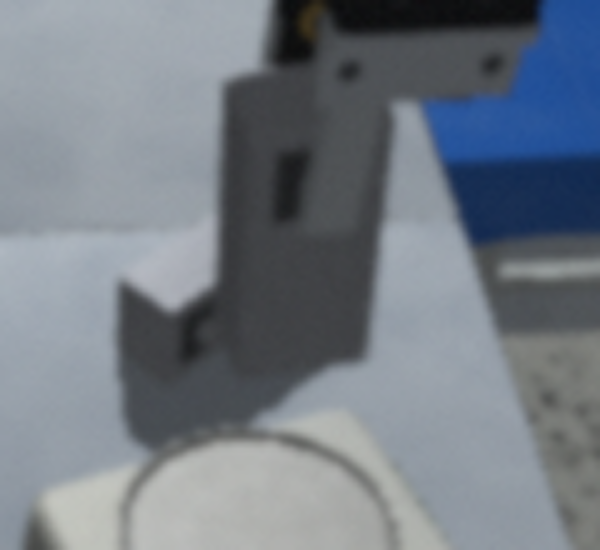

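The foot corners at crop (228,380) and (364,360) match a tilt of about 0–1°, so the bucket is plumb over the pan. Lowering it now.

```bash
python3 -m pendant '[0.003,0,0.04,0,0,0,-0.2,0.008,0,0.1,0,0,0,-0.2,0.012,0,0.16,0,0,0,-0.2,0.015,0,0.2,0,0,0,-0.2,0.016,0,0.215,0,0,0,-0.2,0.017,0,0.226,0,0,0,-0.2,0.017,0,0.226,0,0,0,-0.2,0.017,0,0.226,0,0,0,-0.2]' && python3 -m pendant '[0,0,0.003,0,0,0,-0.2,0,0,0.006,0,0,0,-0.2,0,0,0.008,0,0,0,-0.2,0,0,0.01,0,0,0,-0.2,0,0,0.01,0,0,0,-0.2]' && python3 -m pendant '[0,0,0.001,0,0,0,-0.2,0,0,0.002,0,0,0,-0.2,0,0,0.003,0,0,0,-0.2,0,0,0.004,0,0,0,-0.2,0,0,0.004,0,0,0,-0.2]'
```

```text
time_s: 11.6
ee_pos: [0.4491, 0.1853, 0.1451]
eef_rot: [3.141, 0.077, -3.015]
force: [0.4, -0.0, -5.0]
grip_width: 0.0548
grip_force: 60.0
time_s: 12.1
ee_pos: [0.4489, 0.1854, 0.139]
eef_rot: [-3.142, 0.075, -3.015]
force: [-1.2, 0.6, -4.7]
grip_width: 0.0549
grip_force: 60.0
time_s: 12.6
ee_pos: [0.4491, 0.1854, 0.1371]
eef_rot: [-3.142, 0.075, -3.015]
force: [1.0, -0.4, -5.1]
grip_width: 0.0547
grip_force: 60.0
```

```bash
python3 -m pendant '[0,0,0.001,0,0,0,-0.2,0,0,0.002,0,0,0,-0.2,0,0,0.002,0,0,0,-0.2,0,0,0.002,0,0,0,-0.2]' && python3 -m pendant '[0,0,0.001,0,0,0,-0.2,0,0,0.002,0,0,0,-0.2,0,0,0.002,0,0,0,-0.2,0,0,0.002,0,0,0,-0.2]'
```

```text
time_s: 13.0
ee_pos: [0.4492, 0.1854, 0.1363]
eef_rot: [3.142, 0.076, -3.015]
force: [-0.8, -0.3, -3.0]
grip_width: 0.055
grip_force: 60.0
time_s: 13.4
ee_pos: [0.4498, 0.1855, 0.1361]
eef_rot: [3.141, 0.077, -3.015]
force: [-2.9, -0.6, 8.4]
grip_width: 0.0547
grip_force: 60.0
```

```bash
python3 -m pendant '[0,0,-0.001,0,0,0,-0.2,0,0,-0.001,0,0,0,-0.2,0,0,-0.001,0,0,0,-0.2]' 30 && python3 -m pendant '[0,0,0,0,0,0,-0.2,0,0,0,0,0,0,-0.2,0,0,0,0,0,0,-0.2]' 10 && python3 -m pendant '[0,0,0,0,0,0,-0.2,0,0,0,0,0,0,-0.2,0,0,0,0,0,0,-0.2]' 4
```

```text
time_s: 13.7
ee_pos: [0.4494, 0.1855, 0.1361]
eef_rot: [3.141, 0.076, -3.015]
force: [-1.0, -0.9, 6.6]
grip_width: 0.0553
grip_force: 30.0
time_s: 14.0
ee_pos: [0.4492, 0.1856, 0.1357]
eef_rot: [3.141, 0.076, -3.015]
force: [-1.2, 0.8, 3.7]
grip_width: 0.0568
grip_force: 10.0
time_s: 14.3
ee_pos: [0.4491, 0.1853, 0.1355]
eef_rot: [-3.141, 0.075, -3.015]
force: [-1.3, -0.4, 2.5]
grip_width: 0.0571
grip_force: 4.0
```

Now I open the fingers gradually and rise straight up in the world frame.

```bash
python3 -m pendant '[0,0,0,0,0,0,0.3,0,0,0,0,0,0,0.35,0,0,0,0,0,0,0.45,0,0,0,0,0,0,0.6,0,0,0,0,0,0,0.8,0,0,0,0,0,0,1,0,0,0,0,0,0,1,0,0,0,0,0,0,1,0,0,0,0,0,0,1]' && python3 - <<'E'
from h import *
p=vision.camera("wrist");save(p,"w5.png",s=1.2);o=status.get_obs();print(o["force"],o["grip_width"])
s=vision.camera("side");np.save("s5.npy",s,allow_pickle=True)
for d in silhouettes("bucket",s):print(d["score"],d["extent"])
print(proj(s,hang([.4475,.185,.154],.128,0)))
E
```

```text
time_s: 15.2
ee_pos: [0.4492, 0.1854, 0.1357]
eef_rot: [3.142, 0.075, -3.015]
force: [-0.4, 1.0, 0.0]
grip_width: 0.094
grip_force: 0.0
[0.29290456 0.02304901 0.52782458] 0.09414941058615928
0.97 [280.4, 169.1, 321.8, 208.3]
0.55 [290.9, 188.1, 323.2, 246.2]
[[297.95079476 246.18487874]
 [321.71585095 242.76660053]]
```

View pics/w5.png

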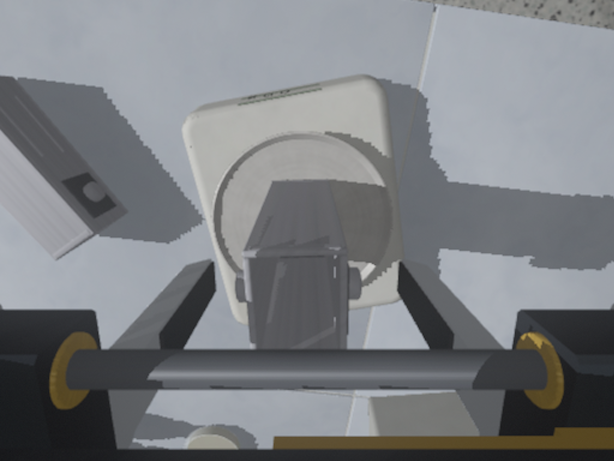

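The bucket stands in the pan with both bosses, at (243,283) and (353,283), free of the open fingers. I withdraw straight up.

```bash
python3 -m pendant '[-0.001,0,-0.02,0,0,0,1,-0.004,0,-0.05,0,0,0,1,-0.008,0,-0.1,0,0,0,1,-0.012,0,-0.16,0,0,0,1,-0.018,0,-0.24,0,0,0,1,-0.018,0,-0.24,0,0,0,1,-0.018,0,-0.24,0,0,0,1,-0.018,0,-0.24,0,0,0,1]' && python3 - <<'E'
from h import *
s=vision.camera("side");save(s,"s6.png",(250,150,370,260),5)
print(((proj(s,hang([.4475,.185,.154],.128,0))-[250,150])*5).round(),((proj(s,hang([.4475,.185,.284],.128,0))-[250,150])*5).round())
E
```

```text
time_s: 16.15
ee_pos: [0.4487, 0.1853, 0.2551]
eef_rot: [-3.141, 0.074, -3.015]
force: [0.5, -0.4, -0.2]
grip_width: 0.094
grip_force: 0.0
[[240. 481.]
 [359. 464.]] [[258. 276.]
 [389. 259.]]
```

View pics/s6.png

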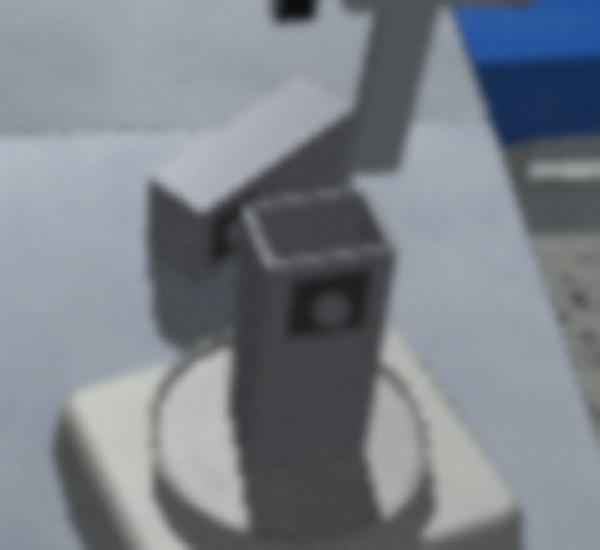

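The bucket stands upright in the pan. Its foot corners at about (246,470) and (362,458) match the predicted positions, and the fingers are clear.

```bash
python3 -c "
from station import order; print(order.hand_in())"
```

```text
the job is handed in; nothing more can be done
None
```

I handed the job in at about 16 s of the 51 s limit: the last view shows the bucket upright near the middle of the nearer scale's pan with the gripper clear, I did not touch the bottles, dish or gauze roll, and no verdict was returned.

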